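Feel the gap of a spring clamp with a taper gauge

TASK

Measure the gap of the small spring clamp: take the taper gauge by its red handle straight up out of its wooden stand and slide its blade, upright, down between the clamp's two steel plates until it drags snugly on both and the sprung plate just begins to give (about one millimetre). Do not wedge the plates wide apart, and leave the other things on the bench alone. Finish holding the gauge still at that depth, with the handle still in the fingers.

Things in the scene. Friction and masses are not known exactly. Their poses are not given: they have to be found in the camera images.
- gauge: Taper gauge, 60 g, upright in its stand at first. Origin: centre of the underside of its brass collar; z up the handle, x across the blade's thickness, y across its width (both ways round alike). Collar 22 (x) by 28 (y) by 5 mm, above it the red handle, 16 (x) by 24 (y) mm, up to z = 54 mm. Below the origin hangs the steel blade.
- gauge_tip (a point): Centre of the blade's lower end, 60 mm below the gauge's origin; axes as the gauge. The blade is 14 mm wide (y) and tapers evenly from 8.5 mm thick (x) at the collar to 2.5 mm at this tip: 1 mm thicker every 10 mm.
- stand: Wooden block 64 x 64 x 72 mm high, fixed to the bench, with an upright slot through its centre (about 10.5 mm in x, 16 mm in y) in which the blade stands, the collar resting on the block's top. Origin: centre of its underside, on the bench. The gauge has the stand's yaw.
- throat (a point): Where the blade goes in: mid-length of the plates, 2.3 mm from the fixed plate's face, 80 mm above the bench, where the flared mouth has narrowed to the parallel gap. x: across the gap, from fixed to sprung plate; y along the plates; z up. The gap's middle is within 0.6 mm of it. The gap at rest is 3.6 to 5.6 mm, different each time: the blade touches both plates with its tip 11 to 31 mm below here.
- clamp: Spring clamp, blue base 150 (x) by 76 (y) mm, fixed to the bench, end posts 61 mm high at x = -66 and +66 mm, two guide rods. Origin: centre of its underside; axes as the throat, which lies 5.7 mm to the -x side when untouched. The pair of plates floats on it along x, up to 7 mm either way with under 1 N, so the blade centres it. Under the gap it is open down to 10 mm above the bench.
- sprung_plate (a point): Point on the sprung steel plate (+x side of the gap): on its face towards the gap, mid-length, at throat height. Each plate is 14 (x) by 60 (y) mm, from 40 to 87 mm above the bench, its top 7 mm flared back at 45 degrees, so the mouth is 7 mm wider on either side at the top. Springs press this plate towards the fixed one: 2 N at rest, 3 N more for each mm it gives.
- give (a joint): How far the sprung plate has been pushed back against its springs, m: 0 at rest, grows as the gap is forced wider, stop at 0.007. At 1 mm the blade is gripped with about 5 N, and pushing it farther down takes roughly 4 to 12 N depending on friction.
- gum_block: Bystander: grey abrasive block 20 x 50 x 12 mm, lying loose on the bench. Origin: centre of underside.
- dropper_bottle: Bystander: small clear dropper bottle, 30 mm wide, 86 mm high, standing loose. Origin: centre of underside.
- beeswax: Bystander: yellow wax lump 31 x 46 x 18 mm, loose. Origin: centre of underside.
Not all that is in view belongs to the job. What is shaped like the stand but orange or yellow is not meant.

How it is judged:
On the way, in this order (a step that is already met when the one before it is completed fails the run):
1. the gauge is lifted clear out of the stand in the fingers (z of gauge_tip in the frame of stand above 0.075 m and contact force between the fingers and gauge above 1 N), for 0.1 s.
2. the blade's tip is between the plates, below the throat, not yet wedged (z of gauge_tip in the frame of throat below -0.004 m and horizontal distance between gauge_tip and throat below 0.02 m and value of joint give below 0.002 m).
At the end, for the whole second after the job is handed in: Gauge held in the fingers, still, upright within 0.15 rad, square to the plates within 0.2 rad; plates grip the blade (over 2 N, floated under 6 mm, robot off the clamp); sprung plate pushed back 0.3 to 2.2 mm; tip 9 to 57 mm below the throat, within 20 mm of mid-length (contact force between the fingers and gauge above 2 N and contact force between gauge and clamp above 2 N and contact force between each of the arm, the fingers and clamp below 0.5 N and x of throat in the frame of clamp between -0.0118 and 0.0004 m and value of joint give between 0.0003 and 0.0022 m and z of gauge_tip in the frame of throat between -0.057 and -0.009 m and y of gauge_tip in the frame of throat between -0.02 and 0.02 m and angle between gauge's own z axis and vertical below 0.15 rad and angle between the x axis of gauge and the x axis of throat, either way round below 0.2 rad and linear speed of gauge below 0.01 m/s); the arm keeps its last pose, push and grip.
It fails at once if the plates are wedged more than 3.5 mm wider than at rest (value of joint give above 0.0035 m).
It fails at once if a bystander is pushed more than 30 mm (distance of any of gum_block, dropper_bottle, beeswax from where it was at the start of the episode above 0.03 m).
It also fails if it takes over 35 s, if anything falls off the work surface, if the arm or the gripper's body presses on something with over 40 N, if the wrist force passes 120 N, or if a joint passes its speed limit or range.

ROBOT

A 6-joint arm with a two-finger parallel gripper is mounted at the origin on the work surface; the furniture and walls round the work are solid. World frame = base frame: x ahead of the robot, y to its left, z up, the work surface at z = 0. Lengths are in m, angles in rad, forces in N, time in s.
With the tool pointing down it reaches from about 0.3 to 0.875 m from the base axis. Payload 4.2 kg.
Tool frame: the origin (TCP) lies between the finger pads; the fingertips stand tip_reach ahead of it and the grasp point (between the pads) lies 8 mm behind it (tip_reach is the distance from the TCP to the fingertips, in m); z points along the fingers, y is the line along which they close (so a half turn about z gives the same grasp; the last joint's range is limited). The gripper opens to 85 mm and grips with 20 to 120 N. Pads are 22 mm wide; open, the fingers measure 114 mm over their backs; the gripper's body (76 mm by 85 mm) begins 54 mm behind the grasp point. The pads swing forward as they close: fully open they stand 13 mm farther back than shut.
Start: joints at [1.136, 0.32, 1.565, -0, 1.257, -0.02], TCP at [0.232, 0.526, 0.242] pointing down, gripper open.
Joint ranges: [-3.11, 3.11], [-0.84, 2.01], [0.21, 2.61], [-1.34, 4.49], [0.05, 2.63], [-2.56, 2.56]. Speed limits (rad/s): [2.57, 2.57, 3.14, 3.14, 3.14, 3.14].

INTERFACE

Orientations are given as a rotation vector (axis times angle).
In Python, from plant import * gives the robot as it stands.
- The arm moves only by the shell command python3 -m pendant 'ROWS' [FORCE]. ROWS is JSON, a list of rows, each a list of 7 numbers: the shift along the tool's x, y, z in cm, then the turn, a rotation vector about the tool's x, y, z in rad, then the closure, from 0 (fully open) to 1 (shut). A call has 1 to 10 rows; each row is the pose to reach, as a shift and turn from the pose commanded when the call began, along the tool's axes at that moment; what a row does not reach only later rows make up. A row lasts 1/8 s, in which the tool goes at most 62.5 mm and 10.7 degrees, less where a joint would pass 70% of its speed; a pose out of reach is approached as far as the arm can. A call with a gripper value outside its range is refused whole. The fingers move at their own pace and stop on an object; FORCE is the grip in N (left out, the last holds). Time passes only in rows, so rows that repeat a pose let the fingers close. It gives the time, the measured TCP pose, the force, the opening and the grip force at its end, in the units of the state.
- sense(): the state, without advancing time (a new reading comes with each control period).
- read_camera(name): name is "scene" or "top" or "wrist"; returns the picture (420x560x3 uint8, red, green, blue); there is no depth.
- camera_info(name): a dict with "camera_matrix" (3x3 intrinsics, pixels), "extrinsics" (4x4, takes a point from camera to world coordinates); the wrist camera has in their place "T_tool_cam" (4x4, takes a point from camera to tool coordinates, whose origin is the TCP and whose axes are the flange's). Camera axes: x right, y down, z forward; pixel columns grow to the right and rows downward; lengths in m; the calibration is good to about 2 mm. The wrist camera is an equidistant fisheye: a pixel r from the principal point sees the ray r / f radians off the axis. A picture is of the moment at which its call begins: read the wrist's pose just before it. camera_info takes no time and is no camera call.
- sign_off(): hands the job in; it is judged then, once.
The state is a dict: "t": time; "q": joint angles; "qvel": joint speeds; "joint_torque": joint torques, N m; "tcp_pos": TCP position; "orientation": TCP orientation; "ft_force": force on the tool from outside, world axes, zero at the start; "torque": the same for the moment, N m; "grip_width": opening from 0.0 (shut) to 1.0 (fully open); "grasp_force": force on a finger pad.
Only numpy, scipy, OpenCV 4.12 (cv2) and the standard library are available. Lean on these libraries where they do the work, as an engineer would, in place of code of your own. Each camera call takes 0.05 s, during which the arm holds its last target. There are 200 camera calls.

## Working session

There is one attempt and no reset: what is moved stays moved. The work goes in short steps, Python scripts to look and compute and a shell command to move; the robot and the scene stay as the last step left them, time stands still between calls to the robot, and variables do not carry over. Pictures are saved under pics/ and viewed, at most 10 in all, crops included, and the job is handed in when it is done.

```bash
mkdir -p pics; ls
python3 - <<'E'
from plant import *
import cv2,numpy as np
np.set_printoptions(precision=4,suppress=True)
print(sense())
for n in ("scene","top"):
    i=camera_info(n); print(n,i)
    cv2.imwrite(f"pics/{n}0.png",read_camera(n)[:,:,::-1])
print(camera_info("wrist"))
try: print(tip_reach)
except Exception as e: print(e)
E
```

```text
pics
{'t': 0.0, 'q': array([ 1.136 ,  0.3203,  1.5657,  0.    ,  1.2574, -0.02  ]), 'qvel': array([-0.0001, -0.001 ,  0.0001,  0.0018, -0.0004, -0.0006]), 'joint_torque': array([ -0.0005, -41.5518, -23.4157,  -0.0002,   0.0082,  -0.    ]), 'tcp_pos': array([0.2315, 0.5258, 0.2415]), 'orientation': array([-0.6469, -3.0739,  0.0027]), 'ft_force': array([-0.4934,  0.3757, -0.2108]), 'torque': array([ 0.0105,  0.0051, -0.0005]), 'grasp_force': 0.0, 'grip_width': 1.0017945861203563}
scene {'camera_matrix': array([[439.9181,   0.    , 279.4212],
       [  0.    , 439.9181, 214.2133],
       [  0.    ,   0.    ,   1.    ]]), 'extrinsics': array([[-0.6233, -0.5259,  0.5787,  0.018 ],
       [-0.7818,  0.402 , -0.4767,  0.3125],
       [ 0.018 , -0.7495, -0.6617,  0.6321],
       [ 0.    ,  0.    ,  0.    ,  1.    ]])}
top {'camera_matrix': array([[438.5167,   0.    , 276.5214],
       [  0.    , 438.5167, 210.771 ],
       [  0.    ,   0.    ,   1.    ]]), 'extrinsics': array([[ 0.0257, -0.9988,  0.0422,  0.4993],
       [-0.9996, -0.0253,  0.0115, -0.0879],
       [-0.0104, -0.0425, -0.999 ,  0.997 ],
       [ 0.    ,  0.    ,  0.    ,  1.    ]])}
{'camera_matrix': array([[325.1923,   0.    , 281.1525],
       [  0.    , 325.1923, 207.1789],
       [  0.    ,   0.    ,   1.    ]]), 'T_tool_cam': array([[-0.0001, -0.9446, -0.3283,  0.0844],
       [ 1.    ,  0.    , -0.0003, -0.0001],
       [ 0.0003, -0.3283,  0.9446, -0.1309],
       [ 0.    ,  0.    ,  0.    ,  1.    ]])}
0.011
```

View pics/scene0.png

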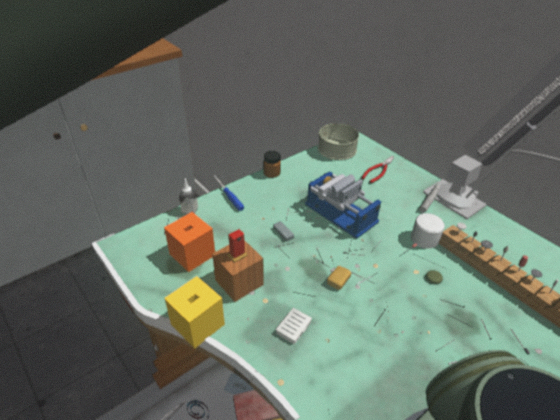

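View pics/top0.png

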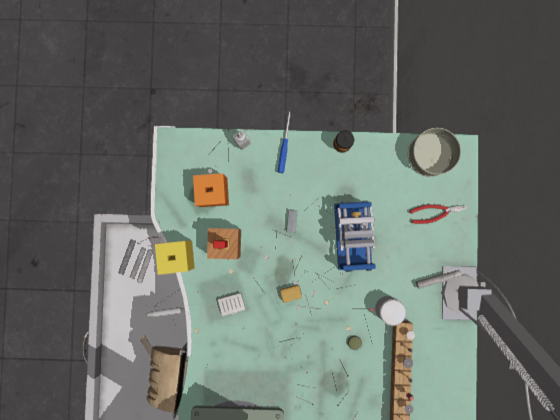

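The scene shows three stand-shaped blocks (top view): orange (209,190), yellow (173,258) and wooden with the red handle (223,243). The wooden one is the one meant, because it is brown and holds the gauge. The clamp is at (355,236). I'll enlarge these two to confirm them.

Run:
```python
import cv2,numpy as np
t=cv2.imread("pics/top0.png")
a=cv2.resize(t[196:276,320:390],None,fx=7,fy=7,interpolation=cv2.INTER_CUBIC)
b=cv2.resize(t[221:266,201:246],None,fx=6,fy=6,interpolation=cv2.INTER_CUBIC)
b=cv2.copyMakeBorder(b,0,a.shape[0]-b.shape[0],0,0,cv2.BORDER_CONSTANT)
s=cv2.imread("pics/scene0.png")
cv2.imwrite("pics/crop1.png",np.hstack([a,b]))
cv2.imwrite("pics/crop2.png",cv2.resize(s[160:245,295:395],None,fx=7,fy=7,interpolation=cv2.INTER_CUBIC))
```

```text
(no output)
```

View pics/crop1.png

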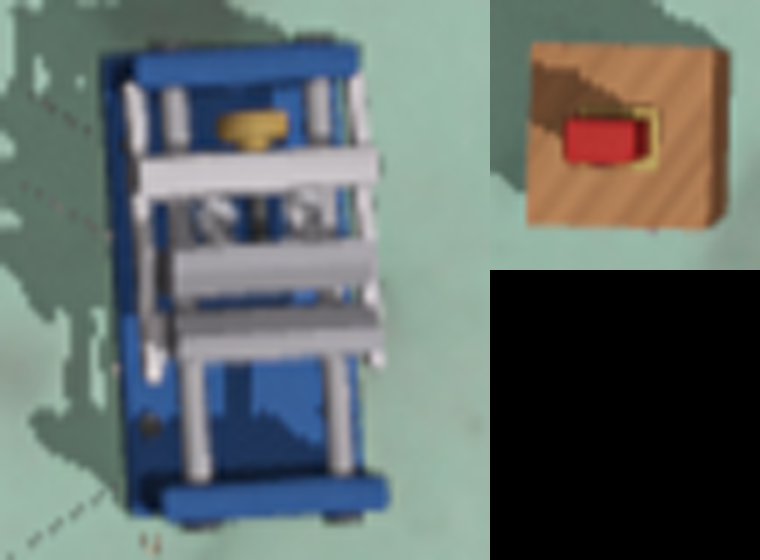

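View pics/crop2.png

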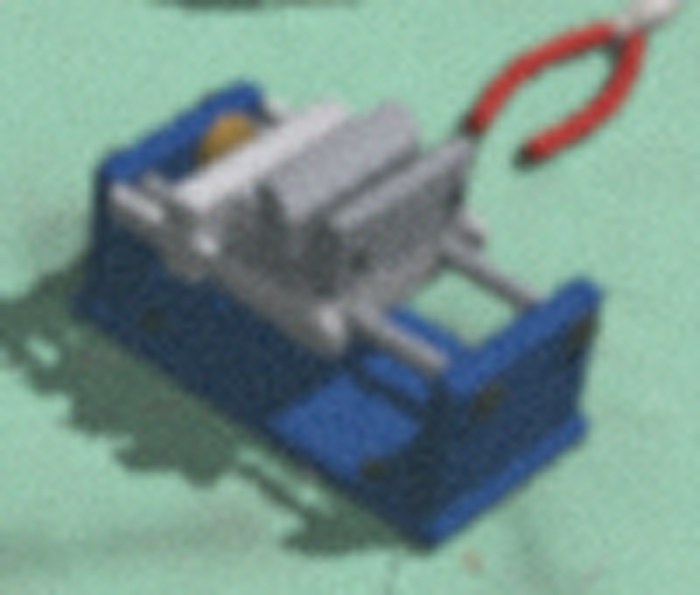

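The crop confirms the wooden stand with the red gauge in it: its top-face corners in the crop are about (532,43), (716,45), (711,228) and (528,226). On the clamp, the springs and brass screw are on the far side (image top), so clamp +x is roughly world +x. The mouth lies between the two grey plates near crop y≈300.

```bash
cat > h.py <<'E'
from plant import *
import cv2,numpy as np
from scipy.spatial.transform import Rotation as R
np.set_printoptions(precision=4,suppress=True)
def tool():
    s=sense();T=np.eye(4);T[:3,:3]=R.from_rotvec(s["orientation"]).as_matrix();T[:3,3]=s["tcp_pos"];return T
def hit(n,px,z,T=None):
    i=camera_info(n);K=i["camera_matrix"];px=np.atleast_2d(np.array(px,float))
    d=np.c_[(px[:,0]-K[0,2])/K[0,0],(px[:,1]-K[1,2])/K[1,1]]
    if n=="wrist":
        r=np.linalg.norm(d,axis=1);E=T@i["T_tool_cam"]
        v=np.c_[d*(np.sin(r)/np.maximum(r,1e-9))[:,None],np.cos(r)]
    else: E=i["extrinsics"];v=np.c_[d,np.ones(len(d))]
    v=v@E[:3,:3].T;c=E[:3,3];return c+v*((z-c[2])/v[:,2])[:,None]
def rel(p,T):  # shift in tool axes, cm
    return 100*(np.asarray(p)-T[:3,3])@T[:3,:3]
E
python3 - <<'E'
from h import *
T=tool();print(T)
A=lambda c:np.array(c)/7.+[319.57,195.57]
B=lambda c:(np.array(c)-[490,0])/6.+[200.58,220.58]
st=hit("top",B([(532,43),(716,45),(711,228),(528,226)]),.072);print("stand",st,st.mean(0),np.linalg.norm(np.diff(st,axis=0),axis=1))
print("handle",hit("top",B([(565,118),(640,118),(636,163),(565,163)]),.126).mean(0))
cl=hit("top",A([(135,68),(357,60),(387,492),(165,500)]),.061);print("posts",cl,cl.mean(0))
print("gap",hit("top",A([(178,300),(375,300)]),.085))
print("gauge grasp rel",rel([*st.mean(0)[:2],.11],T))
E
```

```text
[[-0.9152  0.403  -0.0006  0.2316]
 [ 0.403   0.9152 -0.0014  0.5259]
 [-0.     -0.0015 -1.      0.2416]
 [ 0.      0.      0.      1.    ]]
stand [[0.4988 0.0674 0.072 ]
 [0.4997 0.0026 0.072 ]
 [0.4356 0.0024 0.072 ]
 [0.4346 0.0667 0.072 ]] [0.4672 0.0348 0.072 ] [0.0648 0.0641 0.0643]
handle [0.4672 0.0342 0.126 ]
posts [[ 0.5539 -0.2098  0.061 ]
 [ 0.558  -0.2773  0.061 ]
 [ 0.4272 -0.2885  0.061 ]
 [ 0.423  -0.2215  0.061 ]] [ 0.4905 -0.2493  0.061 ]
gap [[ 0.484  -0.2207  0.085 ]
 [ 0.4855 -0.2789  0.085 ]]
gauge grasp rel [-41.3542 -35.4314  13.2137]
```

```bash
python3 -m pendant '[[-5,-4,0,0,0,0.14,0],[-10,-8.5,0,0,0,0.28,0],[-15,-13,0,0,0,0.42,0],[-20,-17,0,0,0,0.56,0],[-25,-21.5,0,0,0,0.7,0],[-30,-25.5,0,0,0,0.85,0],[-35,-30,0,0,0,1.0,0],[-39,-33.4,0,0,0,1.1,0],[-41.3,-35.4,0,0,0,1.145,0],[-41.3,-35.4,0,0,0,1.145,0]]' 30
python3 - <<'E'
from h import *
T=tool();im=read_camera("wrist");np.save("T1.npy",T);print(T,sense()["q"])
cv2.imwrite("pics/w1.png",im[:,:,::-1])
E
```

```text
t: 1.35
tcp_pos: [0.4678, 0.0335, 0.2418]
orientation: [-2.214, -2.228, 0.001]
ft_force: [0.5, 0.3, -0.1]
grip_width: 1.0
grasp_force: 0.0
[[-0.0063  1.     -0.0005  0.4678]
 [ 1.      0.0063 -0.0004  0.0335]
 [-0.0004 -0.0005 -1.      0.2418]
 [ 0.      0.      0.      1.    ]] [0.0497 0.1523 1.7934 0.0005 1.1971 0.0412]
```

View pics/w1.png

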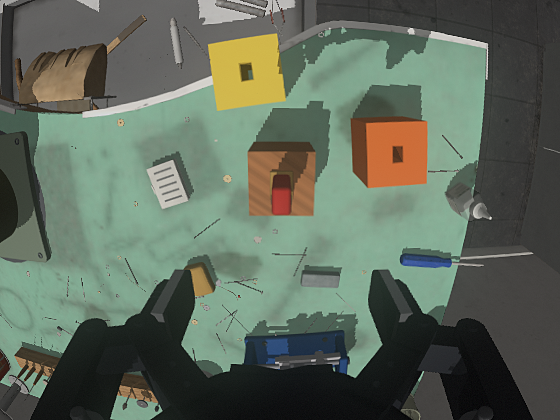

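The wrist view shows the wooden stand's top at (249,143) to (314,215), with the red handle inside it at x 272–291. The bystanders sit lower in the picture, clear of the fingers.

Run:
```python
from h import *
T=np.load("T1.npy");im=cv2.imread("pics/w1.png")
st=hit("wrist",[(249,143),(315,143),(314,215),(248,216)],.072,T);print(st,st.mean(0),np.linalg.norm(np.diff(st,axis=0),axis=1))
h=cv2.cvtColor(im,cv2.COLOR_BGR2HSV);m=((h[...,0]<8)|(h[...,0]>172))&(h[...,1]>150)&(h[...,2]>60);m[:, :240]=0;m[:,330:]=0;m[:140]=0;m[230:]=0
ys,xs=np.nonzero(m);print(xs.min(),xs.max(),ys.min(),ys.max())
for y in range(ys.min(),ys.max()+1,4): q=xs[ys==y];print(y,q.min(),q.max(),im[y,282])
```

```text
[[0.4377 0.0764 0.072 ]
 [0.4992 0.0768 0.072 ]
 [0.5007 0.0053 0.072 ]
 [0.4352 0.0038 0.072 ]] [0.4682 0.0406 0.072 ] [0.0614 0.0715 0.0655]
272 290 187 214
187 276 286 [38 47 88]
191 272 290 [ 51  60 166]
195 272 290 [ 52  61 169]
199 272 290 [ 54  62 170]
203 272 289 [ 54  61 170]
207 272 289 [ 53  61 168]
211 272 289 [ 55  63 170]
```

Run:
```python
from h import *
T=np.load("T1.npy")
print(hit("wrist",[(271.7,214.5),(289.8,214.5),(271.7,191),(290.5,191)],.126,T),hit("wrist",[(281,187)],.077,T))
for p in ([.468,.035,.1],): print(rel(p,T))
```

```text
[[0.4604 0.0258 0.126 ]
 [0.475  0.0259 0.126 ]
 [0.4604 0.0456 0.126 ]
 [0.4753 0.0457 0.126 ]] [[0.4678 0.0352 0.077 ]]
[ 0.1581  0.0291 14.1849]
```

```bash
python3 -m pendant '[[0.2,0,5,0,0,0,0],[0.2,0,10,0,0,0,0.3],[0.2,0,13,0,0,0,0.5],[0.2,0,14.5,0,0,0,0.5],[0.2,0,14.5,0,0,0,0.5],[0.2,0,14.5,0,0,0,1],[0.2,0,14.5,0,0,0,1],[0.2,0,14.5,0,0,0,1],[0.2,0,14.5,0,0,0,1],[0.2,0,14.5,0,0,0,1]]' 60
```

```text
t: 2.65
tcp_pos: [0.4677, 0.0382, 0.0983]
orientation: [2.209, 2.232, 0.003]
ft_force: [-1.4, 2.9, 6.4]
grip_width: 0.181
grasp_force: 59.1
```

```bash
python3 -m pendant '[[0,0,-1,0,0,0,1],[0,0,-2.5,0,0,0,1],[0,0,-4.5,0,0,0,1],[0,0,-7,0,0,0,1],[0,0,-9.5,0,0,0,1],[0,0,-12,0,0,0,1],[0,0,-13,0,0,0,1],[0,0,-13,0,0,0,1],[0,0,-13,0,0,0,1]]'; python3 -m pendant '[[-5,0.2,0,0,0,0,1],[-11,0.5,0,0,0,0,1],[-17,0.8,0,0,0,0,1],[-23,1.1,0,0,0,0,1],[-29,1.4,0,0,0,0,1],[-33,1.6,0,0,0,0,1],[-35.5,1.7,0,0,0,0,1],[-36.5,1.8,0,0,0,0,1],[-36.5,1.8,0,0,0,0,1],[-36.5,1.8,0,0,0,0,1]]'
python3 - <<'E'
from h import *
T=tool();im=read_camera("wrist");np.save("T2.npy",T);print(T,sense()["q"])
cv2.imwrite("pics/w2.png",im[:,:,::-1])
E
```

```text
t: 3.78
tcp_pos: [0.4663, 0.0377, 0.2263]
orientation: [-2.208, -2.233, 0.002]
ft_force: [0.1, -0.4, -0.7]
grip_width: 0.18
grasp_force: 58.4
t: 5.03
tcp_pos: [0.4891, -0.3256, 0.2273]
orientation: [-2.207, -2.235, -0.001]
ft_force: [-0.3, -0.4, -1.8]
grip_width: 0.18
grasp_force: 58.4
[[-0.0123  0.9999 -0.0002  0.4891]
 [ 0.9999  0.0123  0.0008 -0.3256]
 [ 0.0008 -0.0002 -1.      0.2273]
 [ 0.      0.      0.      1.    ]] [-0.6071  0.349   1.5588  0.0004  1.2341 -0.6198]
```

View pics/w2.png

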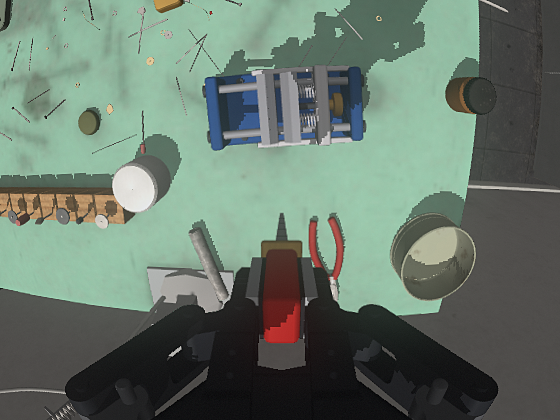

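The gauge is held upright. Its blade tip is at about (282,213) and the clamp lies at (207–365, 66–148), with the plate gap near x≈280. I'll enlarge the clamp.

Run:
```python
import cv2,numpy as np
t=cv2.imread("pics/w2.png")
a=cv2.resize(t[60:155,240:340],None,fx=6,fy=6,interpolation=cv2.INTER_CUBIC)
b=cv2.resize(t[205:255,266:299],None,fx=6,fy=6,interpolation=cv2.INTER_CUBIC)
b=cv2.copyMakeBorder(b,0,a.shape[0]-b.shape[0],0,0,cv2.BORDER_CONSTANT)
cv2.imwrite("pics/crop3.png",np.hstack([a,b]))
```

```text
(no output)
```

View pics/crop3.png

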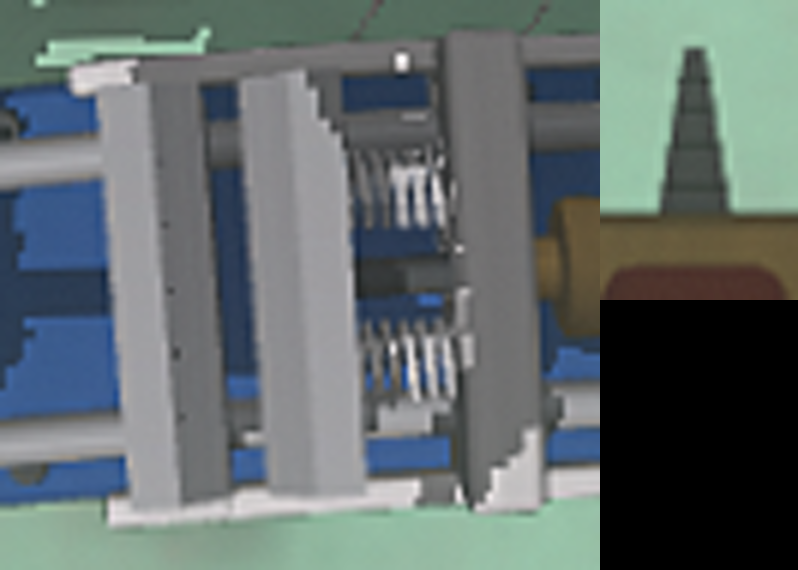

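Run:
```python
from h import *
T=np.load("T2.npy");C=lambda c:np.array(c)/6.+[239.58,59.58];D=lambda c:(np.array(c)-[600,0])/6.+[265.58,204.58]
L=hit("wrist",C([(204,85),(230,495)]),.080,T);Rr=hit("wrist",C([(240,80),(268,495)]),.080,T);F=hit("wrist",C([(150,83),(180,505)]),.087,T)
print(L,Rr,F);
for P in (L,Rr,F): d=P[0]-P[1];print("len",np.linalg.norm(d),"yaw",np.arctan2(-d[0],d[1]))
thr=L.mean(0);print("fixed mid",thr,"gap mid",(L.mean(0)+Rr.mean(0))/2)
tip=hit("wrist",D([(695,50)]),T[2,3]-.0863,T);col=hit("wrist",D([(664,210),(728,210)]),T[2,3]-.0283,T);print("tip",tip,"blade root",col)
po=hit("wrist",[(214,76),(220,149),(350,70),(358,140)],.061,T);print(po,po.mean(0))
```

```text
[[ 0.4817 -0.2199  0.08  ]
 [ 0.4859 -0.2786  0.08  ]] [[ 0.4867 -0.2191  0.08  ]
 [ 0.4914 -0.2785  0.08  ]] [[ 0.4745 -0.2201  0.087 ]
 [ 0.479  -0.2791  0.087 ]]
len 0.058872119790304205 yaw 0.07241894835294034
len 0.05959515744887922 yaw 0.07883483186017269
len 0.059161032822675166 yaw 0.07650319847668137
fixed mid [ 0.4838 -0.2492  0.08  ] gap mid [ 0.4864 -0.249   0.08  ]
tip [[ 0.4895 -0.3208  0.141 ]] blade root [[ 0.4866 -0.3149  0.199 ]
 [ 0.4924 -0.3148  0.199 ]]
[[ 0.4273 -0.2195  0.061 ]
 [ 0.4319 -0.2876  0.061 ]
 [ 0.5501 -0.2123  0.061 ]
 [ 0.5603 -0.2771  0.061 ]] [ 0.4924 -0.2491  0.061 ]
```

```bash
python3 -m pendant '[[3,-0.1,0,0,0,-0.03,1],[6,-0.2,0,0,0,-0.064,1],[7.2,-0.2,0,0,0,-0.064,1],[7.2,-0.2,0,0,0,-0.064,1],[7.2,-0.2,2,0,0,-0.064,1],[7.2,-0.2,4,0,0,-0.064,1],[7.2,-0.2,4.5,0,0,-0.064,1],[7.2,-0.2,4.5,0,0,-0.064,1]]'
python3 - <<'E'
from h import *
T=tool();im=read_camera("wrist");np.save("T3.npy",T);print(T)
cv2.imwrite("pics/w3.png",cv2.resize(im[120:320,200:360,::-1],None,fx=3,fy=3,interpolation=cv2.INTER_CUBIC))
E
```

```text
t: 6.08
tcp_pos: [0.4864, -0.2556, 0.1823]
orientation: [2.137, 2.302, -0.0]
ft_force: [-0.4, 0.1, -0.3]
grip_width: 0.183
grasp_force: 58.5
[[-0.0744  0.9972  0.0001  0.4864]
 [ 0.9972  0.0744 -0.0002 -0.2556]
 [-0.0002  0.     -1.      0.1823]
 [ 0.      0.      0.      1.    ]]
```

View pics/w3.png

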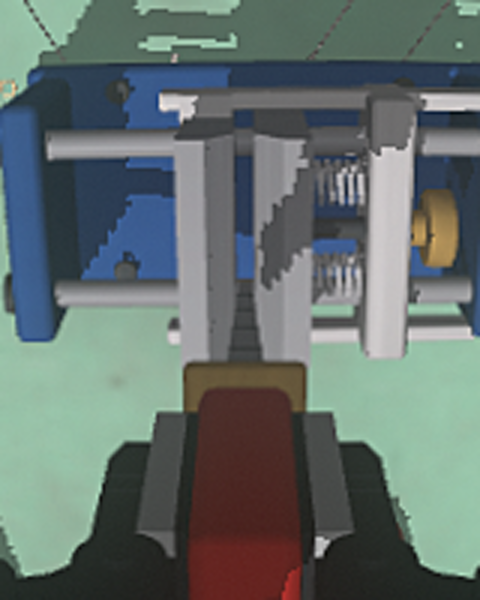

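The blade tip at crop (244,282) is centred between the plates (gap 233–256), above the mouth and square to them. I'll descend.

```bash
python3 -m pendant '[[0,0,1,0,0,0,1],[0,0,2,0,0,0,1],[0,0,2.7,0,0,0,1],[0,0,2.7,0,0,0,1]]';  python3 -m pendant '[[0,0,0.4,0,0,0,1],[0,0,0.8,0,0,0,1],[0,0,0.8,0,0,0,1],[0,0,0.8,0,0,0,1]]'
```

```text
t: 6.62
tcp_pos: [0.4859, -0.2547, 0.1545]
orientation: [-2.135, -2.302, 0.0]
ft_force: [0.7, 1.2, -1.3]
grip_width: 0.181
grasp_force: 58.5
t: 7.12
tcp_pos: [0.4863, -0.255, 0.1474]
orientation: [2.136, 2.303, 0.0]
ft_force: [-0.4, 0.3, -1.1]
grip_width: 0.175
grasp_force: 58.5
```

```bash
for i in 1 2 3 4; do python3 -m pendant '[[0,0,0.2,0,0,0,1],[0,0,0.3,0,0,0,1],[0,0,0.3,0,0,0,1],[0,0,0.3,0,0,0,1]]' | egrep 'tcp|force' ; done
```

```text
tcp_pos: [0.4863, -0.255, 0.1443]
ft_force: [-0.6, -0.0, -0.3]
grasp_force: 58.5
tcp_pos: [0.4863, -0.255, 0.1413]
ft_force: [-0.4, -0.6, -2.0]
grasp_force: 58.5
tcp_pos: [0.4862, -0.255, 0.1382]
ft_force: [0.4, 0.1, -0.7]
grasp_force: 58.5
tcp_pos: [0.4864, -0.2551, 0.1354]
ft_force: [-0.4, -0.3, 1.4]
grasp_force: 58.7
```

```bash
for i in 1 2 3; do python3 -m pendant '[[0,0,0.1,0,0,0,1],[0,0,0.2,0,0,0,1],[0,0,0.2,0,0,0,1]]' | egrep 'tcp|force' ; python3 -m pendant '[[0,0,0,0,0,0,1]]' | egrep 'ft_force'; done
```

```text
tcp_pos: [0.4864, -0.255, 0.1333]
ft_force: [0.9, 0.2, 1.1]
grasp_force: 58.8
ft_force: [-0.7, -0.2, 1.5]
tcp_pos: [0.4863, -0.255, 0.1312]
ft_force: [-0.7, 0.4, 2.6]
grasp_force: 58.9
ft_force: [0.3, -0.1, 1.6]
tcp_pos: [0.4863, -0.255, 0.1292]
ft_force: [-0.5, 0.8, 2.8]
grasp_force: 58.9
ft_force: [1.3, -0.3, 3.1]
```

```bash
python3 -m pendant '[[0,0,0.1,0,0,0,1],[0,0,0.2,0,0,0,1],[0,0,0.2,0,0,0,1],[0,0,0.2,0,0,0,1]]'
python3 - <<'E'
from h import *
f=[]
for k in range(6): im=read_camera("wrist");f.append(sense()["ft_force"])
print(np.mean(f,0),sense()["t"])
cv2.imwrite("pics/w4.png",cv2.resize(im[120:320,200:360,::-1],None,fx=3,fy=3,interpolation=cv2.INTER_CUBIC))
E
```

```text
t: 11.12
tcp_pos: [0.4863, -0.255, 0.1273]
orientation: [2.136, 2.303, 0.0]
ft_force: [0.7, -0.6, 4.2]
grip_width: 0.179
grasp_force: 59.0
[ 0.3077 -0.282   3.3126] 11.425
```

View pics/w4.png

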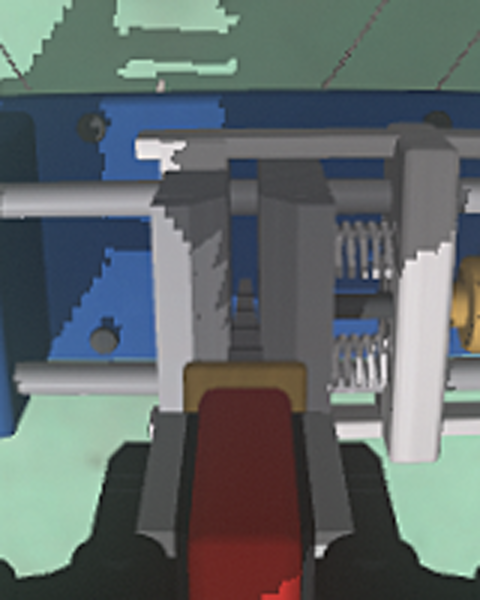

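The blade sits upright between the plates, with its tip at about crop (245,285). The collar is clear of the clamp and the fingers still hold the handle. The push rose from first touch near TCP z≈0.137 and is now about 4 N, 9–10 mm deeper, which matches about 1 mm of give.

```bash
python3 -c "
from plant import *
print(sign_off())"
```

```text
the job is handed in; nothing more can be done
None
```

I handed the job in after about 11.5 s: the gauge is held still and upright in the clamp, its tip an estimated 39 mm below the throat and the sprung plate pushed back about 1 mm, judging by the push force and depth (the judge's result wasn't returned).

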